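Press down the loose caps along a row of autoclaved tubes

TASK

The wire rack is back from the autoclave with all its push-on caps standing loose: run your fingertips along the near row of four tubes from left to right (as seen from the robot) and press each cap in turn gently down until it sits fully home on the ring of its tube. The three tubes of the far row are still cooling, so leave their caps loose. Only press from above: lift no tube, cap or rack, keep the rack and the things around it where they are, and finish with the hand clear.

Things in the scene. Friction and masses are not known exactly. Their poses are not given: they have to be found in the camera images.
- rack: stainless wire test-tube rack, loose on the bench, 264 mm long, 66 mm deep, 72 mm high, 3 rows of 12 square holes at 22 mm pitch. Origin: centre of its underside; x points across the rows (away from the robot, within about 32 degrees), y along the rows (to the robot's left), z up. The near row lies at x = -22 mm, the far row at x = +22 mm, the row between is empty
- cap1_top (a point): centre of the flat top of the cap of the first, leftmost (largest y) tube of the near row, counted from the robot's left; a green push-on cap 20 mm across and 26 mm high on a loose clear tube 17 mm across, like all caps in the rack; tops stand 124 to 126 mm above the bench while loose, 119 mm when fully down. Neighbours in the near row are 66 mm apart, the far row stands 44 mm behind it; z points up out of the top
- cap1 (a joint): how far that cap has slid down its tube, in m: 0 to 0.002 at the start (loose), 0.007 fully down on the ring of the tube. It slides against a friction of about 4 N, meets a hard stop at the ring (hit fast it takes a hard knock: about 40 N at 15 to 20 mm/s, in proportion to the speed), and stays where it is left; all caps are alike
- cap2_top (a point): centre of the flat top of the cap of the second tube of the near row, counted from the robot's left
- cap2 (a joint): how far that cap has slid down its tube, in m
- cap3_top (a point): centre of the flat top of the cap of the third tube of the near row, counted from the robot's left
- cap3 (a joint): how far that cap has slid down its tube, in m
- cap4_top (a point): centre of the flat top of the cap of the fourth, rightmost (smallest y) tube of the near row, counted from the robot's left
- cap4 (a joint): how far that cap has slid down its tube, in m
- cap5_top (a point): centre of the flat top of the cap of the left tube of the far row (to be left loose)
- cap5 (a joint): how far that cap has slid down its tube, in m
- cap6_top (a point): centre of the flat top of the cap of the middle tube of the far row (to be left loose)
- cap6 (a joint): how far that cap has slid down its tube, in m
- cap7_top (a point): centre of the flat top of the cap of the right tube of the far row (to be left loose)
- cap7 (a joint): how far that cap has slid down its tube, in m
- burner: bystander: glass spirit burner, 72 mm across, 80 mm high, behind the rack; origin at the centre of its underside
- snuffer: bystander: small glass cap of the burner, 32 mm across, 44 mm high, behind the rack's left end; origin at the centre of its underside
- beaker: bystander: small open glass beaker, 48 mm across, 55 mm high, in front of the rack; origin at the centre of its underside
- dish: bystander: covered glass Petri dish, 92 mm across, 16 mm high, at the right end of the rack; origin at the centre of its underside
- spare_cap: bystander: spare green cap standing on the bench at the left end of the rack, 20 mm across, 26 mm high; origin at the centre of its underside

How it is judged:
On the way, in this order (a step that is already met when the one before it is completed fails the run):
1. the first, leftmost (largest y) cap of the near row is pressed home (value of joint cap1 above 0.005 m), for 0.1 s.
2. the second cap of the near row is pressed home (value of joint cap2 above 0.005 m), for 0.1 s.
3. the third cap of the near row is pressed home (value of joint cap3 above 0.005 m), for 0.1 s.
4. the fourth, rightmost (smallest y) cap of the near row is pressed home (value of joint cap4 above 0.005 m), for 0.1 s.
At the end, for the whole second after the job is handed in: all four caps of the near row are within 2 mm of fully down, the three far caps have slid less than 3.5 mm, all seven tubes stand in their holes within 0.15 rad of upright, the rack stands flat and at rest within 25 mm of where it was, and the bystanders are within 30 mm of where they were (value of joint each of cap1, cap2, cap3, cap4 above 0.005 m and value of joint each of cap5, cap6, cap7 below 0.0035 m and angle between each of cap1_top, cap2_top, cap3_top, cap4_top, cap5_top, cap6_top, cap7_top's own z axis and vertical below 0.15 rad and z of cap1_top in the frame of rack between 0.112 and 0.13 m and z of cap2_top in the frame of rack between 0.112 and 0.13 m and z of cap3_top in the frame of rack between 0.112 and 0.13 m and z of cap4_top in the frame of rack between 0.112 and 0.13 m and z of cap5_top in the frame of rack between 0.112 and 0.13 m and z of cap6_top in the frame of rack between 0.112 and 0.13 m and z of cap7_top in the frame of rack between 0.112 and 0.13 m and angle between rack's own z axis and vertical below 0.05 rad and distance of rack from where it was at the start of the episode below 0.025 m and linear speed of rack below 0.02 m/s and distance of each of burner, snuffer, beaker, dish, spare_cap from where it was at the start of the episode below 0.03 m); the robot touches nothing.
It fails at once if a tube or cap of the rack is lifted by more than 10 mm (z of any of cap1_top, cap2_top, cap3_top, cap4_top, cap5_top, cap6_top, cap7_top in the frame of rack above 0.136 m).
It fails at once if the rack is lifted by more than 10 mm, or tipped (height (world z) of rack above 0.01 m or angle between rack's own z axis and vertical above 0.15 rad).
It fails at once if a cap of the far row is pressed down (value of joint any of cap5, cap6, cap7 above 0.0035 m).
It fails at once if a cap is struck or pressed hard (more than 90 N) (contact force between the fingers and cap1 above 90 N or contact force between the fingers and cap2 above 90 N or contact force between the fingers and cap3 above 90 N or contact force between the fingers and cap4 above 90 N or contact force between the fingers and cap5 above 90 N or contact force between the fingers and cap6 above 90 N or contact force between the fingers and cap7 above 90 N).
It fails at once if the rack is shoved more than 25 mm, or a bystander is moved more than 30 mm (distance of rack from where it was at the start of the episode above 0.025 m or distance of any of burner, snuffer, beaker, dish, spare_cap from where it was at the start of the episode above 0.03 m).
It also fails if it takes over 38 s, if anything falls off the work surface, if the arm or the gripper's body presses on something with over 40 N, if the wrist force passes 120 N, or if a joint passes its speed limit or range.

ROBOT

A 6-joint arm with a two-finger parallel gripper is mounted at the origin on the work surface. World frame = base frame: x ahead of the robot, y to its left, z up, the work surface at z = 0. Lengths are in m, angles in rad, forces in N, time in s.
With the tool pointing down it reaches from about 0.275 to 0.75 m from the base axis. Payload 10.2 kg.
Tool frame: the origin (TCP) lies midway between the tips of the shut fingers; the grasp point (between the pads) lies 19 mm behind it (env.hold_point_z is the distance from the TCP to the grasp point, in m); z points along the fingers, y is the line along which they close (so a half turn about z gives the same grasp; the last joint's range is limited). The gripper opens to 85 mm and grips with 20 to 120 N. Pads are 22 mm wide; open, the fingers measure 114 mm over their backs; the gripper's body (76 mm by 85 mm) begins 54 mm behind the grasp point. The pads swing forward as they close: fully open they stand 13 mm farther back than shut.
Start: joints at [-1.433, 0.313, 1.498, -0, 1.331, -0.223], TCP at [0.185, -0.491, 0.231] pointing down, gripper open.
Joint ranges: [-2.94, 2.94], [-0.97, 2.17], [0.19, 2.56], [-1.23, 4.37], [0.02, 3.11], [-2.88, 2.88]. Speed limits (rad/s): [2.39, 2.39, 3.01, 3.14, 3.14, 3.14].

INTERFACE

Orientations are given as a unit quaternion [x, y, z, w].
In Python, from bench import env, kinematics, monitor, eyes, job gives the robot as it stands. The module is installed in compiled form; this text tells all that it offers. Calls block until the motion is done:
- env.reach(position, orientation): joint-space move of the TCP to a pose.
- env.movel(position, velocity=0.15, frame=None, guard=None): straight line of the TCP; frame=None keeps the orientation; velocity is the mean speed in m/s. With guard (N) it stops when the force on the tool has changed by that much, and returns True; else False.
- env.set_joints(angles): joint-space move.
- env.release() and env.close_gripper(effort=None): open the fingers fully, or close them until they stop; effort is the grip in N (None keeps the last).
- env.hold(seconds).
- kinematics.ik(position, orientation): joint angles nearest the present ones, or None.
- monitor.sense(): the state.
- eyes.grab_frame(name): name is "scene" or "top"; returns a dict with "frame" (400x640x3 uint8, red, green, blue), "mtx" (3x3 intrinsics, pixels), "view" (4x4, takes a point from world to camera coordinates). Camera axes: x right, y down, z forward; pixel columns grow to the right and rows downward; lengths in m; the calibration is good to about 2 mm. A picture is of the moment at which its call begins. There is no depth.
A pose or a line that the arm cannot do raises env.MotionError and nothing moves.
- job.hand_in(): hands the job in; it is judged then, once.
The state is a dict: "clock": time; "joints": joint angles; "qvel": joint speeds; "joint_efforts": joint torques, N m; "position": TCP position; "ee_rot": TCP orientation; "contact_force": force on the tool from outside, world axes, zero at the start; "ft_torque": the same for the moment, N m; "finger_gap": opening from 0.0 (shut) to 1.0 (fully open); "gripper_force": force on a finger pad.
Only numpy, scipy, OpenCV 4.12 (cv2) and the standard library are available. Lean on these libraries where they do the work, as an engineer would, in place of code of your own. Each camera call takes 0.05 s, during which the arm holds its last target. There are 200 camera calls.

## Working session

There is one attempt and no reset: what is moved stays moved. The work goes in short steps, each a Python script; the robot and the scene stay as the last script left them, time stands still between calls to the robot, and variables do not carry over. Pictures are saved under pics/ and viewed, at most 10 in all, crops included, and the job is handed in when it is done.

```bash
mkdir -p pics
python3 - <<'E'
from bench import env,monitor,eyes
import cv2,numpy as np
for n in("top","scene"):
    f=eyes.grab_frame(n);np.savez(f"{n}.npz",**f);cv2.imwrite(f"pics/{n}0.png",f["frame"][...,::-1]);print(n,f["mtx"].tolist(),np.round(f["view"],3).tolist())
s=monitor.sense();print(s["clock"],s["position"],s["ee_rot"],s["contact_force"])
E
```

```text
top [[418.4794929328831, 0.0, 323.3524228713045], [0.0, 418.4794929328831, 198.50029556003193], [0.0, 0.0, 1.0]] [[-0.011, -1.0, 0.016, 0.022], [-0.99, 0.009, -0.141, 0.59], [0.141, -0.018, -0.99, 0.835], [0.0, 0.0, 0.0, 1.0]]
scene [[369.9778691173374, 0.0, 319.38635037041786], [0.0, 369.9778691173374, 200.72858147376778], [0.0, 0.0, 1.0]] [[-0.087, 0.996, 0.002, 0.035], [0.816, 0.072, -0.574, -0.431], [-0.572, -0.048, -0.819, 1.107], [0.0, 0.0, 0.0, 1.0]]
0.1 [ 0.18530147 -0.49096867  0.23078229] [ 9.83771692e-01  1.79423824e-01  2.87264171e-05 -5.89603179e-04] [-0.16409316 -0.30206355 -0.08003608]
```

View pics/top0.png

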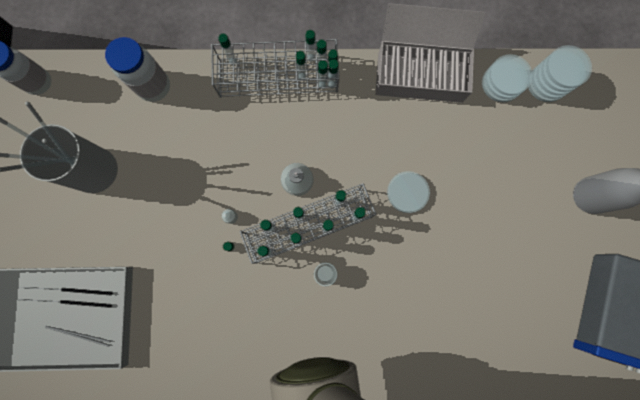

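View pics/scene0.png

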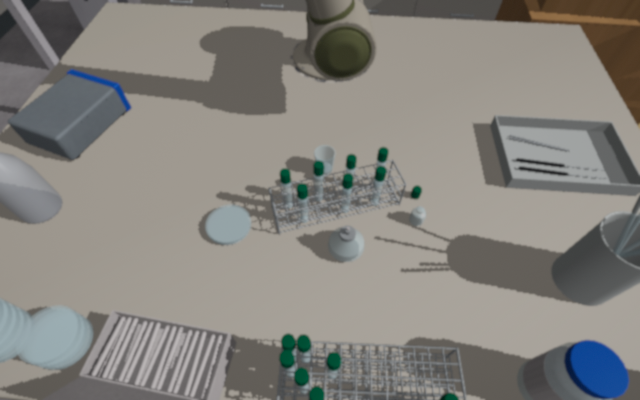

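The near-row caps in the top view are at about (263,251), (296,238), (328,225) and (360,213). The far row is at (266,225), (298,212) and (341,196), and the spare cap at (228,246). In the scene view the near row is at (383,154), (351,161), (319,168) and (286,176).

```bash
cat > loc.py <<'E'
import numpy as np,cv2
def blobs(f,seeds):
    im=f["frame"].astype(int);m=((im[...,1]>im[...,0]+20)&(im[...,1]>im[...,2]+5)).astype(np.uint8)
    n,l,st,c=cv2.connectedComponentsWithStats(m)
    k=[i for i in range(1,n) if st[i,4]>15]
    out=[]
    for s in seeds:
        i=min(k,key=lambda i:np.hypot(*(c[i]-s)));out.append([*c[i],st[i,4]])
    return np.array(out)
def plane(f,uv,z):
    R=f["view"][:3,:3];t=f["view"][:3,3];o=-R.T@t
    d=(R.T@np.linalg.inv(f["mtx"])@np.c_[uv,np.ones(len(uv))].T).T
    return o+d*((z-o[2])/d[:,2])[:,None]
def tri(ft,fs,a,b):
    P=[f["mtx"]@f["view"][:3] for f in(ft,fs)]
    X=cv2.triangulatePoints(P[0],P[1],a.T.copy(),b.T.copy());return (X[:3]/X[3]).T
ST=[(263,251),(296,238),(328,225),(360,213),(266,225),(298,212),(341,196)]
SS=[(383,154),(351,161),(319,168),(286,176),(380,173),(347,181),(303,191)]
def locate(ft,fs):
    a=blobs(ft,ST);b=blobs(fs,SS)
    return a,b,tri(ft,fs,a[:,:2],b[:,:2])
E
python3 - <<'E'
from loc import *
np.set_printoptions(precision=4,suppress=True)
ft,fs=dict(np.load("top.npz")),dict(np.load("scene.npz"))
a,b,X=locate(ft,fs)
print(np.c_[a,b].round(1));print(X)
for f,c in((ft,a),(fs,b)): print(plane(f,c[:,:2],.113))
N=X[:4];print(np.linalg.norm(np.diff(N[:,:2],axis=0),axis=1),N[0]-N[3])
E
```

```text
[[262.2 250.5  90.  382.7 154.2 112. ]
 [295.1 237.6  86.  351.  161.3 114. ]
 [327.5 224.6  89.  318.6 167.8 134. ]
 [359.2 212.   97.  285.1 175.9 127. ]
 [265.1 224.5  85.  380.4 172.8 133. ]
 [297.5 211.7  82.  347.8 180.6 139. ]
 [340.1 195.3  88.  302.3 190.8 143. ]]
[[ 0.4824  0.1338  0.1112]
 [ 0.5062  0.0718  0.1108]
 [ 0.5301  0.0101  0.1128]
 [ 0.5539 -0.0513  0.111 ]
 [ 0.5314  0.1287  0.1121]
 [ 0.5556  0.0672  0.1119]
 [ 0.5866 -0.015   0.1116]]
[[ 0.4824  0.134   0.113 ]
 [ 0.5061  0.0721  0.113 ]
 [ 0.5301  0.0103  0.113 ]
 [ 0.5537 -0.0507  0.113 ]
 [ 0.5314  0.129   0.113 ]
 [ 0.5554  0.0674  0.113 ]
 [ 0.5864 -0.0147  0.113 ]]
[[ 0.4841  0.1328  0.113 ]
 [ 0.5082  0.0712  0.113 ]
 [ 0.5302  0.0098  0.113 ]
 [ 0.5555 -0.0514  0.113 ]
 [ 0.5322  0.1279  0.113 ]
 [ 0.5564  0.067   0.113 ]
 [ 0.5877 -0.0151  0.113 ]]
[0.0664 0.0661 0.0658] [-0.0715  0.1851  0.0002]
```

```bash
cat > press.py <<'E'
from loc import *
from bench import env,kinematics,monitor,eyes
from scipy.spatial.transform import Rotation as Ro
ft,fs=dict(np.load("top.npz")),dict(np.load("scene.npz"))
X=locate(ft,fs)[2][:,:2]
u=X[0]-X[3];u/=np.linalg.norm(u);c=X[:4].mean(0)
C=[c+u*.066*k for k in(1.5,.5,-.5,-1.5)]
def quat(s):
    y=np.r_[s*u,0];z=np.array([0,0,-1.]);return Ro.from_matrix(np.c_[np.cross(y,z),y,z]).as_quat()
Q=quat(max((1,-1),key=lambda s:abs(np.dot(quat(s),[.98377,.17942,0,0]))))
def press(i):
    p=C[i]
    env.movel([*p,.130],velocity=.06)
    for _ in range(2):
        hit=env.movel([*p,.1172],velocity=.006,guard=12)
        s=monitor.sense();print(i+1,hit,s["position"].round(4),s["contact_force"].round(1),round(s["clock"],2),flush=True)
        if s["position"][2]<.1205: break
    env.movel([*p,.140],velocity=.06)
E
python3 - <<'E'
from press import *
print(C,Q,kinematics.ik([*C[0],.2],Q),kinematics.ik([*C[3],.14],Q))
env.close_gripper(20)
env.reach([*C[0],.2],Q)
s=monitor.sense();print(s["clock"],s["position"],s["finger_gap"])
env.movel([*C[0],.14],velocity=.08)
press(0)
f=eyes.grab_frame("scene");cv2.imwrite("pics/p1.png",cv2.resize(f["frame"][90:290,220:460,::-1],None,fx=3,fy=3))
E
```

```text
[array([0.4825085 , 0.13343343]), array([0.50628475, 0.07186485]), array([0.530061  , 0.01029627]), array([ 0.55383726, -0.05127231])] [0.98307102 0.18322493 0.         0.        ] [ 3.53437160e-02  2.86657422e-01  1.61768495e+00 -4.44089210e-16
  1.23725028e+00  1.23760820e+00] [-3.02963170e-01  4.65776442e-01  1.52631731e+00 -4.44089210e-16
  1.14949890e+00  8.99301316e-01]
3.325 [0.48274082 0.13281568 0.20000566] -0.0021936223906494612
1 True [0.4832 0.1335 0.119 ] [-0.1  0.1  4.9] 6.3
```

View pics/p1.png

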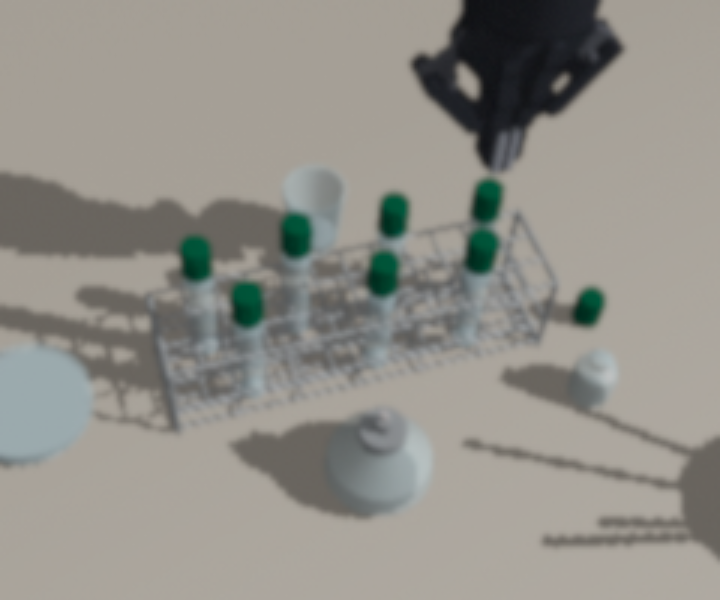

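The picture shows cap 1 at crop (487,200), upright and pressed down, with the fingers above it. The rack and the other caps haven't moved. The press stopped at z = 0.119, the fully home height, so I'll do the other three.

Run:
```python
from press import *
for i in(1,2,3):
    env.movel([*C[i],.140],velocity=.08)
    press(i)
env.movel([*C[3],.22],velocity=.1)
env.reach([.35,-.35,.25],Q)
print(monitor.sense()["clock"])
a=eyes.grab_frame("top");b=eyes.grab_frame("scene")
A,B,Y=locate(a,b);print(np.round(Y-locate(ft,fs)[2],4))
cv2.imwrite("pics/p2.png",cv2.resize(b["frame"][90:290,190:460,::-1],None,fx=2.8,fy=2.8))
```

```text
2 True [0.507  0.0718 0.119 ] [0.1 0.2 3.3] 9.91
3 True [0.5308 0.0102 0.1191] [-1.1 -0.5  4.6] 13.47
4 True [ 0.5546 -0.0515  0.1191] [-0.5 -0.6  3.7] 17.07
19.875
[[ 0.0006  0.0026 -0.0333]
 [ 0.0002 -0.     -0.0053]
 [-0.0001 -0.0001 -0.0075]
 [-0.0001 -0.0004 -0.0063]
 [-0.0015 -0.0017  0.0197]
 [ 0.     -0.0001 -0.0001]
 [ 0.      0.0001  0.    ]]
```

View pics/p2.png

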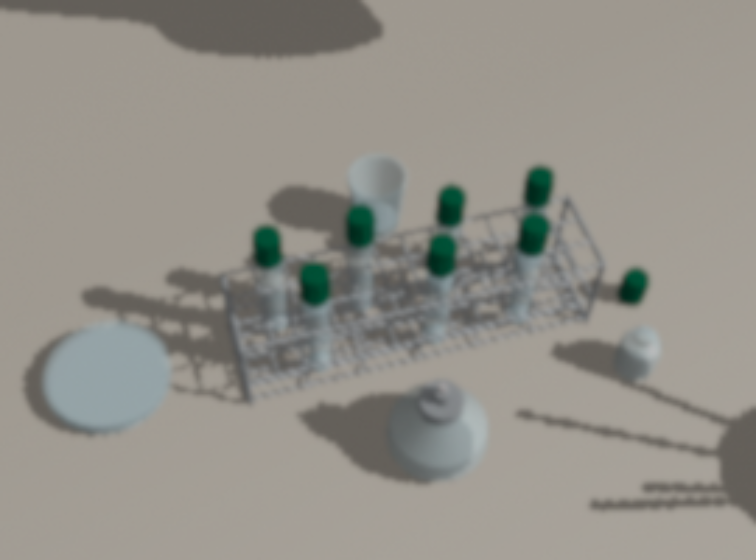

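The picture shows all seven caps upright, with cap 1 at crop (539,186) and cap 4 at (267,245). The rack and bystanders are unmoved and the hand is clear. The odd position changes for caps 1 and 5 look like their green blobs merging in the scene view, since both caps look fine here and cap 1's press stopped at 0.119.

```bash
python3 -c "
from bench import job
print(job.hand_in())"
```

```text
the job is handed in; nothing more can be done
None
```

I pressed the four near-row caps home in order from left to right, each stopping at 119 mm. The far-row caps were left unpressed, the rack and bystanders look unmoved in the final picture, and the job was handed in with the hand clear (no verdict came back).

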